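# Check a hatch frame for square with a slide rule

### The job

The small hatch frame clamped on the board may be out of square: measure both its diagonals with the slide rule, first the one between the two red-marked corners, then the one between the two blue-marked corners. For each, lay the rule flat on the board inside the frame with its foot in one corner and gently slide its nose out until both ends sit fully home in opposite corners, never forcing it against the frame. Then slide the yellow tally fully to the end with the colour of the longer diagonal (either end if they come out equal), leaving the rule lying home in the blue diagonal and the things standing around where they are.

Things in the scene. Friction and masses are not known exactly. Their poses are not given: they have to be found in the camera images.
- frame_board: fixed plywood board, 8 mm thick, with an aluminium frame on it; origin under the board at the middle of the frame, x from near rail to far rail, y left, z up; board spans x -129 to +97, y +-125 mm. Frame rails are 12 mm wide and 14 mm high (top at z = 22 mm; corner pins and two clamps on the near rail at y +-50 mm reach z = 28 mm). The frame does not give under light force
- frame: the frame; origin at its middle at the board's top, axes as the board. Inner faces: near rail x = -70, far rail x = +70 mm; side rails y = +-95 mm if square. The far rail may stand up to 14 mm left or right of square (not told) and the side rails slant with it from their near ends, so the far corners are at unknown y. Red marks: near-left and far-right corner; blue: near-right and far-left
- red_near_seat (a point): fixed point on the board's top where the centre of the rule's rounded end lies when seated in the near-left (red) corner: 4 mm from both inner faces
- blue_near_seat (a point): the same for the near-right (blue) corner
- rule_fin (a point): centre of the grey upright fin on the rule's wooden beam, to carry it by: 12 mm thick across the rule (y), 28 mm long (x), 46 mm tall; 35 mm above the rule's underside. x runs from foot to nose, z up. Rule about 0.3 kg, flat on the worktop at first; beam 18 mm wide, 12 high, from 55 mm behind to 75 mm ahead of the fin, then narrow 7 mm necks
- rule_foot (a point): centre of the fixed rounded end (radius 4 mm, upright steel cylinder) of the rule, 70 mm behind the fin's centre along the rule, 5 mm above the rule's underside; it may go in either corner of a diagonal
- slide_knob (a point): centre of the upright round brass knob on the rule's slide, 14 mm diameter, 46 mm tall, 35 mm above the rule's underside; 60 mm ahead of the fin's centre when the slide is shut. Push or pull it along the rule to move the slide (about 0.3 N of friction; it stays where it is left); a round knob, so the rule can swing a little in the grip
- slide_nose (a point): centre of the rounded end of the slide (radius 4 mm), 70 mm ahead of the knob's centre along the rule, 5 mm above the rule's underside
- slide (a joint): how far the slide is out, 0 (shut) to 0.045 m; the distance between the centres of foot and nose is 0.200 m plus this
- tally (a joint): position of the tally along the board's y axis, -0.036 (blue end, right) to +0.036 m (red end, left); stays where it is left, about 1.5 N of friction
- tally_grip (a point): centre of the tally's yellow grip: 12 mm along the track (board's y), 20 mm across it (x), 36 mm tall; this point is 39 mm above the worktop, on the board's near edge 108 mm in front of the frame's middle
- jigger: bystander: steel jigger, 43 mm wide, 78 mm tall, origin at its foot
- dropper: bystander: small brown dropper bottle, 33 mm wide, 102 mm tall, origin at its foot
- gold_cap: bystander: gold screw cap, 33 mm wide, 16 mm tall, origin at its foot
- marker: bystander: marker pen lying down, 138 mm long, 18 mm thick, origin at its underside

How it is judged:
By the outcome, as a careful person would: the job done as asked, in the order asked, and still so for the second after the job is handed in, with the robot touching nothing.
It also fails if it takes over 72 s, if anything falls off the work surface, if the arm or the gripper's body presses on something with over 40 N, if the wrist force passes 120 N, or if a joint passes its speed limit or range.

### The arm

A 6-joint arm with a two-finger parallel gripper is mounted at the origin on a cart in front of the work surface, level with it; the furniture and walls round the work are solid. World frame = base frame: x ahead of the robot, y to its left, z up, the work surface at z = 0. Lengths are in m, angles in rad, forces in N, time in s.
With the tool pointing down it reaches from about 0.25 to 0.775 m from the base axis. Payload 4 kg.
Tool frame: the origin (TCP) lies on the centre line of the jaws, within the pads' length; the fingertips stand 17 mm ahead of it and the grasp point (between the pads) lies 2 mm behind it (robot.tip_extent is the distance from the TCP to the fingertips, in m); z points along the fingers, y is the line along which they close (so a half turn about z gives the same grasp; the last joint's range is limited). The gripper opens to 85 mm and grips with 20 to 120 N. Pads are 22 mm wide; open, the fingers measure 114 mm over their backs; the gripper's body (76 mm by 85 mm) begins 54 mm behind the grasp point. The pads swing forward as they close: fully open they stand 13 mm farther back than shut.
Start: joints at [1.129, 0.087, 1.371, -0, 1.684, -0.103], TCP at [0.183, 0.519, 0.248] pointing down, gripper open.
Joint ranges: [-3.1, 3.1], [-0.76, 2.03], [0.27, 2.55], [-1.08, 4.22], [0.17, 2.65], [-2.57, 2.57]. Speed limits (rad/s): [2.79, 2.79, 3.14, 3.14, 3.14, 3.14].

### API

Orientations are given as a rotation vector (axis times angle).
In Python, from station import robot, eyes gives the robot as it stands.
- The arm moves only by the tool step_arm, never from a script. Its argument "commands" is one flat list of numbers, 7 for each row, row after row: the shift along the tool's x, y, z in mm, then the turn, a rotation vector about the tool's x, y, z in rad, then the closure in counts, from 0 (fully open) to 255 (shut). A call has 1 to 10 rows; each row shifts and turns the commanded pose from where the row before left it, along the tool's axes as they then stand; what a row does not reach is not made up. A row lasts 1/8 s, in which the tool goes at most 62.5 mm and 10.7 degrees, less where a joint would pass 70% of its speed; a pose out of reach is approached as far as the arm can. A call with a gripper value outside its range is refused whole. The fingers move at their own pace and stop on an object; the grip force is fixed at half the most. Time passes only in rows, so rows that do not move let the fingers close. It gives the time, the measured TCP pose, the force, the opening and the grip force at its end, in the units of the state.
- robot.get_state(): the state, without advancing time (a new reading comes with each control period).
- eyes.snapshot(name): name is "scene" or "top" or "wrist"; returns the picture (420x560x3 uint8, blue, green, red); there is no depth.
- eyes.camera_info(name): a dict with "mtx" (3x3 intrinsics, pixels), "distortion" ([k1, k2, p1, p2, k3] as OpenCV has them; the pictures are not rectified), "extrinsics" (4x4, takes a point from camera to world coordinates). Camera axes: x right, y down, z forward; pixel columns grow to the right and rows downward; lengths in m; the calibration is good to about 2 mm. A picture is of the moment at which its call begins: read the wrist's pose just before it. camera_info takes no time and is no camera call; for the wrist camera it gives the pose at the moment of the call.
- robot.sign_off(): hands the job in; it is judged then, once.
The state is a dict: "time": time; "joint_pos": joint angles; "joint_vel": joint speeds; "effort": joint torques, N m; "ee_pos": TCP position; "ee_rot": TCP orientation; "wrist_force": force on the tool from outside, world axes, zero at the start; "torque": the same for the moment, N m; "gripper_width": opening from 0.0 (shut) to 1.0 (fully open); "grasp_force": force on a finger pad.
Only numpy, scipy, OpenCV 4.12 (cv2) and the standard library are available. Lean on these libraries where they do the work, as an engineer would, in place of code of your own. Each camera call takes 0.05 s, during which the arm holds its last target. There are 200 camera calls.

## Working session

There is one attempt and no reset: what is moved stays moved. The work goes in short steps, Python scripts to look and compute and a tool call to move; the robot and the scene stay as the last step left them, time stands still between calls to the robot, and variables do not carry over. Pictures are saved under pics/ and viewed, at most 10 in all, crops included, and the job is handed in when it is done.

Besides the shell and the picture viewer there is one more tool, called after "Request:" in YAML: its name, and indented under it one key for each argument. step_arm: Moves the arm, as the interface text tells. Its arguments: {"type":"object","properties":{"commands":{"type":"array","items":{"type":"number"}}},"required":["commands"]}

```bash
mkdir -p pics; ls; python3 - <<'E'
from station import robot, eyes
import cv2,numpy as np
s=robot.get_state();print(s['time'],s['ee_pos'],s['ee_rot'])
for n in ['scene','top','wrist']:
    im=eyes.snapshot(n);cv2.imwrite(f'pics/{n}0.png',im)
    c=eyes.camera_info(n);print(n,np.round(c['mtx'],1).tolist(),np.round(c['distortion'],3),np.round(c['extrinsics'],3).tolist())
a=cv2.imread('pics/top0.png');b=cv2.imread('pics/scene0.png')
E
```

```text
pics
0.0 [0.18259157 0.51831299 0.24711645] [-0.52952894 -3.09604729  0.00342639]
scene [[524.5, 0.0, 265.4], [0.0, 524.5, 208.7], [0.0, 0.0, 1.0]] [0.013 0.    0.    0.    0.   ] [[0.684, -0.421, 0.595, -0.055], [-0.729, -0.418, 0.542, -0.312], [0.021, -0.805, -0.593, 0.697], [0.0, 0.0, 0.0, 1.0]]
top [[480.7, 0.0, 281.9], [0.0, 480.7, 217.6], [0.0, 0.0, 1.0]] [0.026 0.    0.    0.    0.   ] [[-0.017, -0.995, 0.1, 0.464], [-1.0, 0.015, -0.021, 0.243], [0.019, -0.101, -0.995, 1.071], [0.0, 0.0, 0.0, 1.0]]
wrist [[296.2, 0.0, 280.5], [0.0, 296.2, 206.2], [0.0, 0.0, 1.0]] [-0.066  0.     0.     0.     0.   ] [[0.332, 0.909, 0.252, 0.118], [0.943, -0.319, -0.091, 0.541], [-0.003, 0.268, -0.963, 0.375], [0.0, 0.0, 0.0, 1.0]]
```

View pics/top0.png

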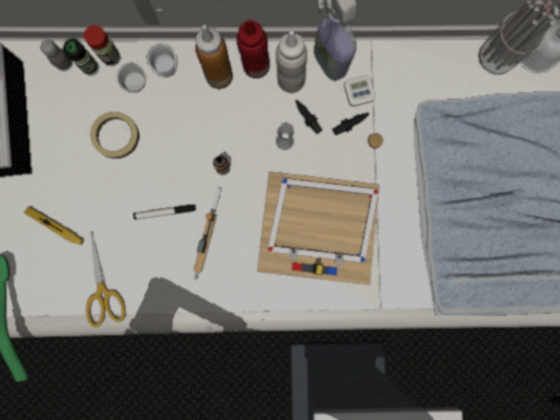

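View pics/scene0.png

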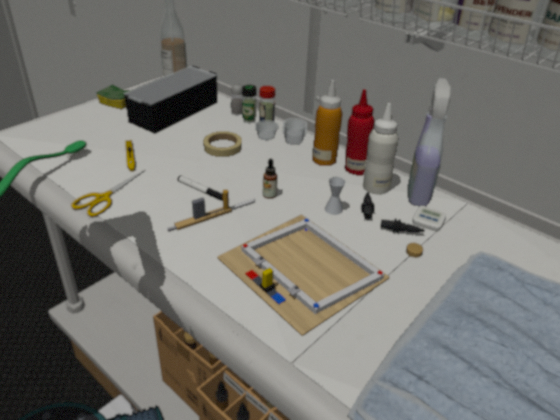

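The top view shows the board at about cols 260–380, rows 172–283, and the tally near (318,269). The rule runs from its foot (197,277) through the fin (202,243) and knob (211,215) to the nose (219,188). The dropper (222,163), jigger (285,135), cap (375,140) and marker (165,211) stand clear of it.

```bash
cat > h.py <<'E'
import cv2,numpy as np
from station import robot,eyes
from scipy.spatial.transform import Rotation as R
def ray(c,px,z):
    """pixel(s) -> world points on plane height z"""
    p=cv2.undistortPoints(np.float64(px).reshape(-1,1,2),c['mtx'],np.float64(c['distortion'])).reshape(-1,2)
    E=np.array(c['extrinsics']);d=np.c_[p,np.ones(len(p))]@E[:3,:3].T
    return E[:3,3]+d*((z-E[2,3])/d[:,2])[:,None]
def proj(c,P):
    E=np.linalg.inv(c['extrinsics']);r,_=cv2.Rodrigues(E[:3,:3])
    return cv2.projectPoints(np.float64(P).reshape(-1,1,3),r,E[:3,3],np.float64(c['mtx']),np.float64(c['distortion']))[0].reshape(-1,2)
def delta(s,pos,yaw):
    """shift (mm, tool axes now) and turn to a down-pointing pose whose tool y... tool x axis at yaw"""
    Rc=R.from_rotvec(s['ee_rot']);T=R.from_matrix(np.array([[np.cos(yaw),np.sin(yaw),0],[np.sin(yaw),-np.cos(yaw),0],[0,0,-1.]]))
    return Rc.inv().apply(np.array(pos)-s['ee_pos'])*1000,(Rc.inv()*T).as_rotvec()
E
python3 - <<'E'
from h import *
s=robot.get_state();M=R.from_rotvec(s['ee_rot']).as_matrix();print(np.round(M,3))
c=eyes.camera_info('top')
im=cv2.imread('pics/top0.png')
cv2.imwrite('pics/c.png',cv2.resize(im[165:290,185:390],None,fx=3.9,fy=3.9,interpolation=cv2.INTER_CUBIC))
pts={'foot':(197,277,.005),'fin':(202,243,.035),'knob':(211,215,.04),'nose':(219,188,.005),'dropper':(222,165,.05),'tally':(318,269,.05),'jig':(285,137,.03)}
for k,v in pts.items(): print(k,np.round(ray(c,v[:2],v[2])[0],3))
for v in [(270,172),(380,183),(372,283),(259,271)]: print(np.round(ray(c,v,.008)[0],3))
E
```

```text
[[-0.943  0.332 -0.001]
 [ 0.332  0.943 -0.002]
 [ 0.    -0.002 -1.   ]]
foot [0.443 0.409 0.005]
fin [0.516 0.394 0.035]
knob [0.576 0.374 0.04 ]
nose [0.64  0.36  0.005]
dropper [0.682 0.349 0.05 ]
tally [0.456 0.147 0.05 ]
jig [0.748 0.211 0.03 ]
[0.674 0.246 0.008]
[ 0.645 -0.001  0.008]
[0.423 0.025 0.008]
[0.454 0.273 0.008]
```

View pics/c.png

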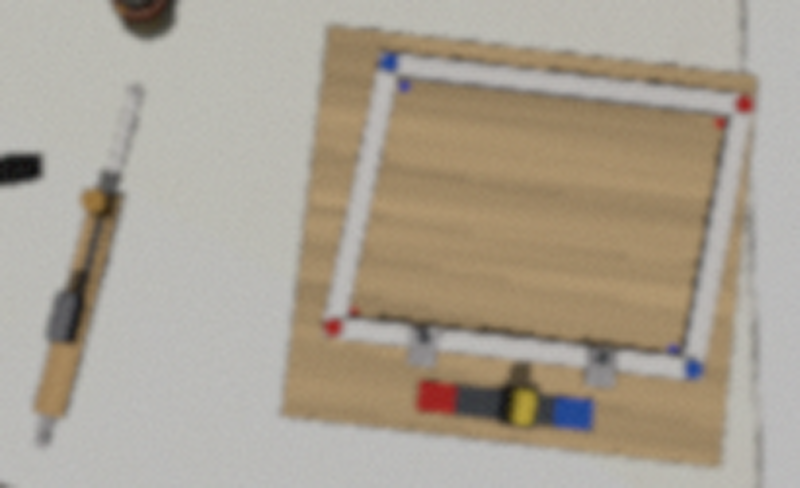

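```bash
python3 - <<'E'
from h import *
s=robot.get_state();print([np.round(v,3) for v in delta(s,(.516,.394,.16),2.897)])
E
```

```text
[array([-355.761,   -6.389,   87.32 ]), array([-0.002, -0.   , -0.094])]
```

Request:
step_arm:
  commands: [-50,-1,12,0,0,-0.02,0,-50,-1,12,0,0,-0.02,0,-50,-1,13,0,0,-0.02,0,-50,-1,13,0,0,-0.02,0,-50,-1,13,0,0,-0.014,0,-50,-1,13,0,0,0,0,-50,0,10,0,0,0,0,0,0,0,0,0,0,0]

```text
time: 1.15
ee_pos: [0.5194, 0.4128, 0.1592]
ee_rot: [-0.391, -3.115, 0.005]
wrist_force: [-0.1, -0.1, -0.1]
gripper_width: 0.997
grasp_force: 0.0
```

```bash
python3 - <<'E'
from h import *
s=robot.get_state();c=eyes.camera_info('wrist');im=eyes.snapshot('wrist');cv2.imwrite('pics/w1.png',im)
print(s['time'],s['ee_pos'],s['ee_rot'],s['wrist_force']);import pickle;pickle.dump(c,open('w1.pkl','wb'))
cv2.imwrite('pics/w1b.png',cv2.resize(im,(800,600)))
E
```

```text
1.15 [0.51940683 0.41276187 0.15920111] [-0.3905492  -3.11470001  0.00520172] [-0.08096483 -0.11536865 -0.11137115]
```

View pics/w1b.png

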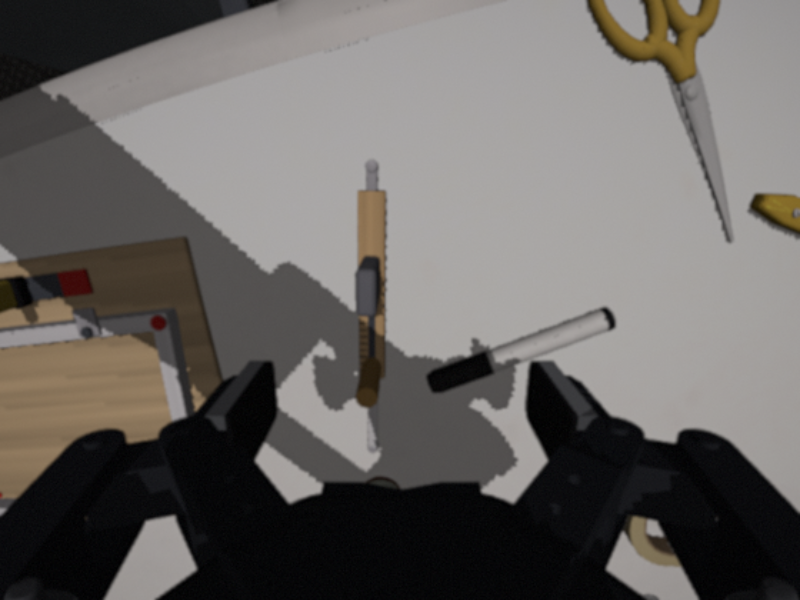

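The wrist view shows the rule running straight down the picture, with its foot at (372,165), fin top at about (367,290), knob near (369,365) and nose at (374,447). The marker is to its right and the board's red near-left corner is at (158,323).

```bash
python3 - <<'E'
from h import *
import pickle
c=pickle.load(open('w1.pkl','rb'));k=560/800
f=ray(c,np.array([372,165])*k,.009)[0];n=ray(c,np.array([374,447])*k,.009)[0]
d=(n-f);L=np.linalg.norm(d);d/=L;fin=f+.07*d
print(f,n,L,fin,'rule yaw',np.arctan2(d[1],d[0]))
print('pin',ray(c,np.array([158,323])*k,.028))
P=fin+[0,0,0];P[2]=.058;print(proj(c,P)/k, proj(c,fin+.06*d+[0,0,.049])/k)
s=robot.get_state();yaw=np.arctan2(d[1],d[0])+np.pi
fin[2]=.040
print([np.round(v,3) for v in delta(s,fin,yaw)])
E
```

```text
[0.44013563 0.41262199 0.009     ] [0.63871085 0.35971792 0.009     ] 0.20550172333644953 [0.50777626 0.39460129 0.009     ] rule yaw -0.2603704704373143
pin [[0.5011768 0.2498501 0.028    ]]
[[366.54998001 292.29786648]] [[367.7111844  388.94686876]]
[array([  4.634, -20.972, 120.374]), array([-0.002, -0.002,  0.013])]
```

Request:
step_arm:
  commands: [3,-21,0,0,0,0.013,0,0,0,30,0,0,0,0,0,0,30,0,0,0,0,0,0,30,0,0,0,60,0,0,30,0,0,0,120,0,0,0,0,0,0,160,0,0,0,0,0,0,255,0,0,0,0,0,0,255,0,0,0,0,0,0,255]

```text
time: 2.33
ee_pos: [0.5093, 0.3964, 0.0441]
ee_rot: [0.403, 3.114, 0.004]
wrist_force: [-1.0, 0.7, 2.0]
gripper_width: 0.126
grasp_force: 61.8
```

```bash
python3 - <<'E'
from h import *
s=robot.get_state();print(s['ee_pos']);print([np.round(v,3) for v in delta(s,(.542,.177,.12),np.radians(180-62.7))])
E
```

```text
[0.50934288 0.39640373 0.04410256]
[array([ -87.553, -203.664,  -76.29 ]), array([0.003, 0.   , 0.837])]
```

Request:
step_arm:
  commands: [0,0,-10,0,0,0,255,0,0,-30,0,0,0,255,0,0,-36,0,0,0,255,0,0,0,0,0,0,255]

```text
time: 2.82
ee_pos: [0.5112, 0.3968, 0.123]
ee_rot: [0.403, 3.108, 0.009]
wrist_force: [1.0, 0.4, -3.2]
gripper_width: 0.129
grasp_force: 61.4
```

Request:
step_arm:
  commands: [-17,-40,0,0,0,0,255,-18,-42,0,0,0,0,255,-18,-42,0,0,0,0,255,-18,-42,0,0,0,0,255,-18,-38,0,0,0,0.16,255,0,0,0,0,0,0.17,255,0,0,0,0,0,0.17,255,0,0,0,0,0,0.17,255,0,0,0,0,0,0.167,255,0,0,0,0,0,0,255]

```text
time: 4.08
ee_pos: [0.542, 0.1752, 0.1163]
ee_rot: [-1.632, -2.682, 0.004]
wrist_force: [0.1, 0.4, -3.9]
gripper_width: 0.128
grasp_force: 61.2
```

```bash
python3 - <<'E'
from h import *
s=robot.get_state();c=eyes.camera_info('wrist');im=eyes.snapshot('wrist')
print(s['time'],s['ee_pos'],s['ee_rot'],s['wrist_force'],s['joint_pos']);import pickle;pickle.dump((c,im,s),open('w2.pkl','wb'))
cv2.imwrite('pics/w2b.png',cv2.resize(im,(800,600)))
E
```

```text
4.075 [0.54199209 0.17522755 0.1163091 ] [-1.63160204 -2.6819581   0.00355685] [ 0.0944394   0.42525672 -3.92678891] [ 2.13191009e-01  1.94507291e-01  1.51538941e+00 -4.59577349e-05
  1.43493818e+00 -2.64507959e-01]
```

View pics/w2b.png

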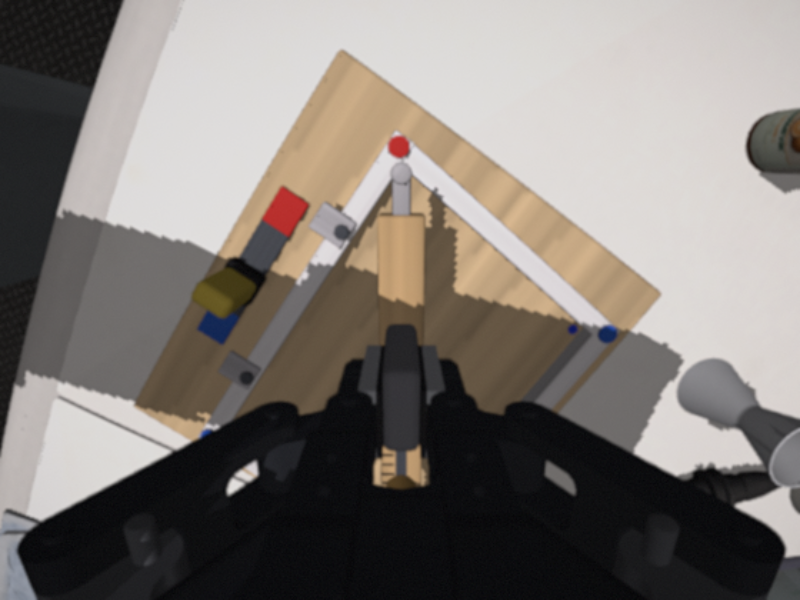

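The wrist view over the frame shows the near-left red pin (399,147), far-left blue pin (608,333) and near-right blue pin (~207,434). The rule's foot, held above, is at (401,173).

```bash
python3 - <<'E'
from h import *
import pickle
c,im,s=pickle.load(open('w2.pkl','rb'));k=.7
hsv=cv2.cvtColor(im,cv2.COLOR_BGR2HSV)
for nm,m in (('red',((hsv[...,0]<8)|(hsv[...,0]>172))&(hsv[...,1]>150)&(hsv[...,2]>60)),('blue',(abs(hsv[...,0].astype(int)-115)<12)&(hsv[...,1]>120)&(hsv[...,2]>40))):
    n,_,st,ce=cv2.connectedComponentsWithStats(m.astype(np.uint8))
    for i in range(1,n):
        if st[i,4]>8: print(nm,st[i],ce[i],ray(c,ce[i],.028)[0],ray(c,ce[i],.008)[0])
print('foot',ray(c,np.array([401,173])*k,.072+.009), 'pinNL',ray(c,np.array([399,147])*k,.028),'FL',ray(c,np.array([608,333])*k,.028))
t=ray(cv2 and eyes.camera_info('top'),[(185+333/3.9,165+327/3.9),(185+693/3.9,165+369/3.9),(185+388/3.9,165+62/3.9),(185+744/3.9,165+103/3.9)],.028)
print('top NL,NR,FL,FR\n',t)
E
```

```text
red [273  96  13  14 146] [279.02739726 102.24657534] [0.50161488 0.24745004 0.028     ] [0.50081839 0.24858503 0.008     ]
red [184 131  32  35 623] [199.46388443 147.78491172] [0.4648727  0.19340843 0.028     ] [0.46066622 0.18952789 0.008     ]
blue [139 219  28  21 338] [152.15088757 228.15976331] [0.45593429 0.11932945 0.028     ] [0.45089824 0.10857374 0.008     ]
blue [398 228   6   5  25] [400.56 230.08] [0.62891889 0.20750423 0.028     ] [0.63993732 0.2049319  0.008     ]
blue [419 228  12  12 106] [424.95283019 233.54716981] [0.64803045 0.21405579 0.028     ] [0.66082259 0.21209151 0.008     ]
blue [141 301   7   6  24] [143.79166667 303.08333333] [0.47284961 0.05152839 0.028     ] [0.46938345 0.03448015 0.008     ]
foot [[0.50891099 0.23633286 0.081     ]] pinNL [[0.50198258 0.24715004 0.028     ]] FL [[0.64827964 0.21460442 0.028     ]]
top NL,NR,FL,FR
 [[0.50117034 0.24736022 0.028     ]
 [0.47461294 0.04783153 0.028     ]
 [0.64970119 0.21416874 0.028     ]
 [0.62344058 0.01389842 0.028     ]]
```

Request:
step_arm:
  commands: [-2,0.5,14,0,0,0.01,255,0,0,15,0,0,0,255,0,0,15,0,0,0,255,0,0,12,0,0,0,255,0,0,0,0,0,0,255,0,0,0,0,0,0,255]

```text
time: 4.88
ee_pos: [0.5444, 0.1738, 0.0625]
ee_rot: [1.648, 2.674, -0.001]
wrist_force: [-0.3, -1.0, -4.0]
gripper_width: 0.133
grasp_force: 61.1
```

```bash
python3 - <<'E'
from h import *
s=robot.get_state();c=eyes.camera_info('wrist');im=eyes.snapshot('wrist')
print(s['time'],s['ee_pos'],s['ee_rot'],s['wrist_force'])
# predicted seats from pins
NL=np.array([.5015,.2474]);y=np.array([.1321,.9912]);x=np.array([.9912,-.1321])
seat=NL+.010*x-.0105*y
p=proj(c,[[*seat,.017],[*NL,.028]]);print(seat,p)
q=p[0].astype(int);y0,x0=q[1]-55,q[0]-75
cv2.imwrite('pics/w3.png',cv2.resize(im[max(y0,0):y0+110,x0:x0+150],None,fx=5,fy=5,interpolation=cv2.INTER_CUBIC));print(x0,max(y0,0))
import pickle;pickle.dump((c,im,s),open('w3.pkl','wb'))
E
```

```text
4.875 [0.54440513 0.17379309 0.06245303] [ 1.64790857e+00  2.67431470e+00 -9.32843633e-04] [-0.2736923  -1.04693824 -4.03345916]
[0.51002495 0.2356714 ] [[277.6874911  118.82865838]
 [272.85225221  89.91460642]]
202 63
```

View pics/w3.png

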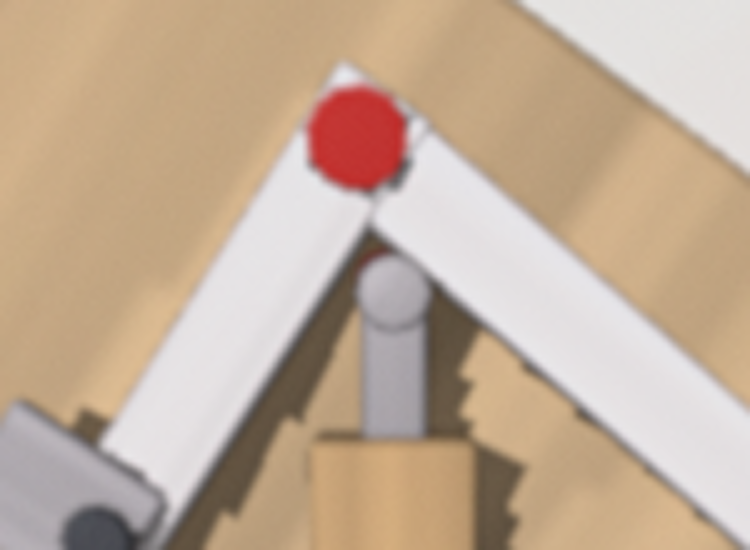

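The crop shows the foot hovering just inside the red corner. The foot is at crop (394,292), the pin at (357,138) and the inner rail corner at (370,225); it needs a small shift deeper and towards the near rail.

```bash
python3 - <<'E'
from h import *
import pickle
c,im,s=pickle.load(open('w3.pkl','rb'))
o=np.array([202,63.])
f=ray(c,o+np.array([394,292])/5,.028)[0];pin=ray(c,o+np.array([357,138])/5,.028)[0]
# inner edges of rail tops z=.022
a=ray(c,o+np.array([[370,225],[165,535]])/5,.022);b=ray(c,o+np.array([[370,225],[745,545]])/5,.022)
print(f,pin)
for e in (a,b):
    d=e[1]-e[0];d/=np.linalg.norm(d);v=(f-e[0])[:2];print('dir',np.degrees(np.arctan2(d[1],d[0])),'dist',abs(d[0]*v[1]-d[1]*v[0])*1000)
Rt=R.from_rotvec(s['ee_rot']).as_matrix();print(np.round(Rt,3))
n=np.array([.9912,-.1321]) 
d1=(a[1]-a[0])[:2];d1/=np.linalg.norm(d1);d2=(b[1]-b[0])[:2];d2/=np.linalg.norm(d2)
# seat: 4mm from both
A=np.array([[-d1[1],d1[0]],[-d2[1],d2[0]]]);sg=np.sign(A@(f-a[0])[:2]);seat=a[0][:2]+np.linalg.solve(A,sg*.004)
print('seat',seat,'shift tool mm',Rt[:2,:2].T@(seat-f[:2])*1000)
E
```

```text
[0.51226195 0.2351357  0.028     ] [0.50190226 0.24722461 0.028     ]
dir -98.06863108901324 dist 6.187306891321877
dir -12.505752335884274 dist 3.8504213210534974
[[-0.45   0.893 -0.   ]
 [ 0.893  0.45  -0.001]
 [-0.001 -0.    -1.   ]]
seat [0.51009906 0.23546221] shift tool mm [ 1.26406754 -1.78517025]
```

Request:
step_arm:
  commands: [0,-1.5,2,0,0,0,255,0,0,4,0,0,0,255,0,0,3,0,0,0,255,0,0,0,0,0,0,255,0,0,0,0,0,0,255]

```text
time: 5.55
ee_pos: [0.5431, 0.1735, 0.0533]
ee_rot: [-1.648, -2.674, -0.0]
wrist_force: [-0.2, -0.5, -2.2]
gripper_width: 0.131
grasp_force: 61.2
```

Request:
step_arm:
  commands: [0,0,1,0,0,0,255,0,0,0,0,0,0,255,0,0,0,0,0,0,255]

```text
time: 5.92
ee_pos: [0.5431, 0.1734, 0.0524]
ee_rot: [1.648, 2.674, 0.0]
wrist_force: [-0.2, -0.2, -2.8]
gripper_width: 0.132
grasp_force: 61.3
```

Request:
step_arm:
  commands: [0.5,0,0.3,0,0,0,255,0,0,0,0,0,0,255,0,0,0,0,0,0,255]

```text
time: 6.3
ee_pos: [0.543, 0.1738, 0.0522]
ee_rot: [1.648, 2.674, 0.0]
wrist_force: [-0.2, 0.1, -2.0]
gripper_width: 0.125
grasp_force: 61.4
```

Request:
step_arm:
  commands: [0.5,-0.2,0,0,0,0,255,0,0,0,0,0,0,255,0,0,0,0,0,0,255]

```text
time: 6.68
ee_pos: [0.5426, 0.174, 0.0522]
ee_rot: [1.648, 2.674, 0.0]
wrist_force: [0.7, -1.4, -2.0]
gripper_width: 0.132
grasp_force: 61.4
```

Request:
step_arm:
  commands: [0.4,0,0,0,0,0,255,0,0,0,0,0,0,255,0,0,0,0,0,0,255]

```text
time: 7.05
ee_pos: [0.5424, 0.1742, 0.0521]
ee_rot: [1.648, 2.674, -0.001]
wrist_force: [0.7, -3.6, -1.5]
gripper_width: 0.129
grasp_force: 61.5
```

```bash
python3 - <<'E'
from h import *
s=robot.get_state();c=eyes.camera_info('wrist');im=eyes.snapshot('wrist')
print(s['time'],s['ee_pos'],s['ee_rot'],s['wrist_force'])
x0,y0=202,63
cv2.imwrite('pics/w4.png',cv2.resize(im[y0:y0+110,x0:x0+150],None,fx=5,fy=5,interpolation=cv2.INTER_CUBIC))
import pickle;pickle.dump((c,im,s),open('w4.pkl','wb'))
E
```

```text
7.05 [0.54235643 0.17417396 0.05209116] [ 1.64831669e+00  2.67376730e+00 -5.90598036e-04] [ 0.69119274 -3.6426404  -1.51228211]
```

View pics/w4.png

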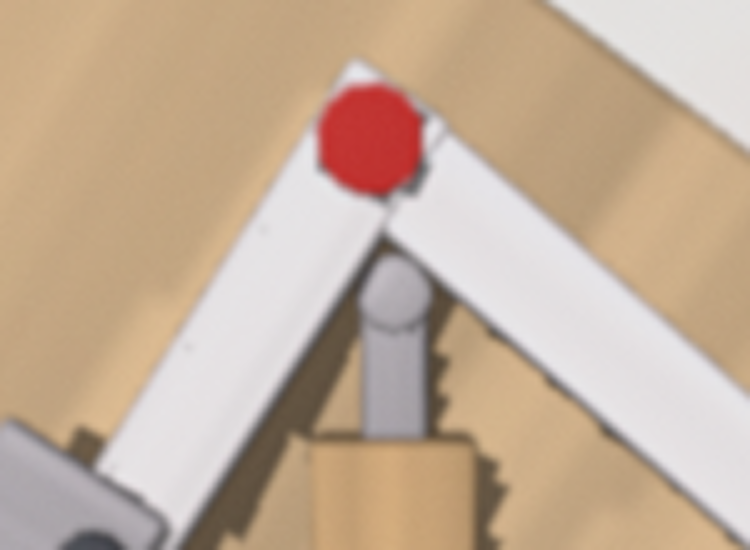

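The foot now touches the left rail. Foot top is at crop (394,292) and the inner corner at (383,235), with a slight gap remaining to the near rail.

```bash
python3 - <<'E'
from h import *
import pickle
c,im,s=pickle.load(open('w4.pkl','rb'))
o=np.array([202,63.])
f=ray(c,o+np.array([395,293])/5,.018)[0]
cr=[383,235]
a=ray(c,o+np.array([cr,[175,545]])/5,.022);b=ray(c,o+np.array([cr,[748,542]])/5,.022)
print(f)
for e in (a,b):
    d=e[1]-e[0];d/=np.linalg.norm(d);v=(f-e[0])[:2];print('dir',np.degrees(np.arctan2(d[1],d[0])),'dist',abs(d[0]*v[1]-d[1]*v[0])*1000)
E
```

```text
[0.51044471 0.23548025 0.018     ]
dir -98.35668933840122 dist 4.2817806099766385
dir -12.105461953096789 dist 3.682864237507917
```

Request:
step_arm:
  commands: [0,-0.6,0,0,0,0,255,0,0,0,0,0,0,255,0,0,0,0,0,0,255]

```text
time: 7.48
ee_pos: [0.542, 0.1742, 0.0521]
ee_rot: [1.648, 2.674, 0.001]
wrist_force: [2.9, -2.5, -2.1]
gripper_width: 0.128
grasp_force: 61.4
```

Request:
step_arm:
  commands: [0.2,-0.2,0,0,0,0,255,0,0,0,0,0,0,255,0,0,0,0,0,0,255]

```text
time: 7.85
ee_pos: [0.5418, 0.1742, 0.0521]
ee_rot: [1.648, 2.673, 0.001]
wrist_force: [3.4, -4.1, -1.9]
gripper_width: 0.129
grasp_force: 61.3
```

Request:
step_arm:
  commands: [0,0,0,0,0,0,200,0,0,0,0,0,0,140,0,0,-20,0,0,0,130,0,0,-22,0,0,0,130,-30,0,0,0,0,0.17,130,0,0,0,0,0,0.17,130,0,0,0,0,0,0.17,130,0,0,0,0,0,0.17,130]

```text
time: 8.85
ee_pos: [0.5545, 0.1482, 0.0942]
ee_rot: [-2.45, -1.964, -0.001]
wrist_force: [0.4, -0.1, -0.2]
gripper_width: 0.486
grasp_force: 0.0
```

```bash
python3 - <<'E'
from h import *
s=robot.get_state();c=eyes.camera_info('wrist');im=eyes.snapshot('wrist')
print(s['time'],s['ee_pos'],s['wrist_force'],s['gripper_width'])
d=np.array([np.cos(np.radians(-63.3)),np.sin(np.radians(-63.3))]);fin=np.array([.5418,.1742]);kn=fin+.06*d
print(kn,[np.round(v,3) for v in delta(s,(*kn,.094),np.radians(26.7))])
E
```

```text
8.85 [0.5545217  0.14821984 0.09416669] [ 0.44007857 -0.05058401 -0.20806786] 0.4857416798615689
[0.56875914 0.12059772] [array([-23.863,  19.907,   0.119]), array([-0.001, -0.001,  0.885])]
```

Request:
step_arm:
  commands: [-24,20,0,0,0,0.177,130,0,0,0,0,0,0.177,130,0,0,0,0,0,0.177,130,0,0,0,0,0,0.177,130,0,0,0,0,0,0.177,130,0,0,20,0,0,0,130,0,0,19,0,0,0,130,0,0,0,0,0,0,190,0,0,0,0,0,0,200,0,0,0,0,0,0,200]

```text
time: 10.15
ee_pos: [0.57, 0.12, 0.056]
ee_rot: [-3.054, -0.735, -0.003]
wrist_force: [0.6, -0.0, 0.2]
gripper_width: 0.213
grasp_force: 0.0
```

```bash
python3 - <<'E'
from h import *
s=robot.get_state();c=eyes.camera_info('scene');im=eyes.snapshot('scene')
print(s['time'],s['ee_pos'],s['wrist_force'],s['gripper_width'],np.round(R.from_rotvec(s['ee_rot']).as_matrix(),3))
cv2.imwrite('pics/s1.png',cv2.resize(im[190:330,200:400],None,fx=4,fy=4,interpolation=cv2.INTER_CUBIC))
E
```

```text
10.15 [0.56998967 0.12003987 0.05602632] [ 0.56452534 -0.03166928  0.21594361] 0.2131854855566288 [[ 0.891  0.455  0.002]
 [ 0.455 -0.891  0.   ]
 [ 0.002  0.    -1.   ]]
```

View pics/s1.png

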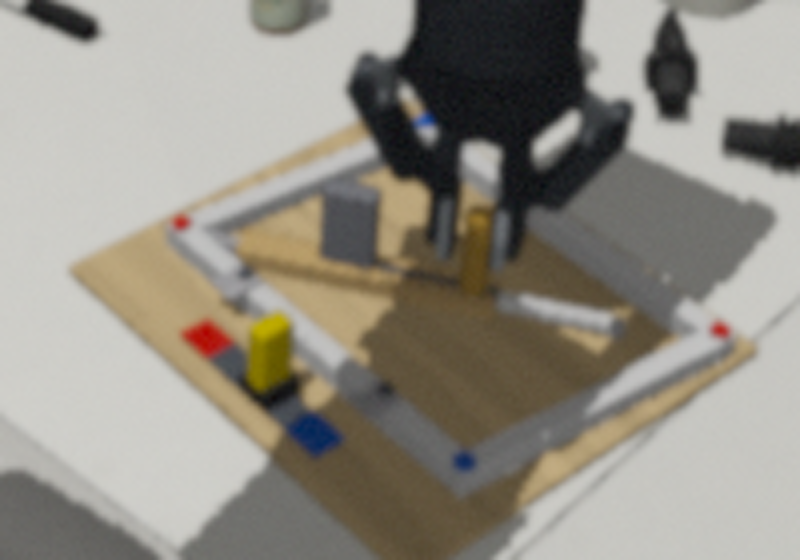

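The scene view shows the knob (480,250) standing between the fingers. The foot is in the red near-left corner, and the nose at (610,320) points at the red far-right corner (720,330).

Request:
step_arm:
  commands: [0,4,0,0,0,0,200,0,4,0,0,0,0,200,0,4,0,0,0,0,200,0,4,0,0,0,0,200,0,4,0,0,0,0,200,0,4,0,0,0,0,200,0,3,0,0,0,0,200,0,1,0,0,0,0,200,0,0,0,0,0,0,200]

```text
time: 11.32
ee_pos: [0.5821, 0.0948, 0.055]
ee_rot: [3.055, 0.734, 0.0]
wrist_force: [0.2, 0.3, -0.0]
gripper_width: 0.209
grasp_force: 0.0
```

Request:
step_arm:
  commands: [0,1,0,0,0,0,200,0,1,0,0,0,0,200,0,0,0,0,0,0,200]

```text
time: 11.7
ee_pos: [0.583, 0.0931, 0.055]
ee_rot: [3.055, 0.734, 0.0]
wrist_force: [0.1, 0.5, 0.5]
gripper_width: 0.215
grasp_force: 0.0
```

Request:
step_arm:
  commands: [0,1,0,0,0,0,200,0,0,0,0,0,0,200]

```text
time: 11.95
ee_pos: [0.5834, 0.0922, 0.055]
ee_rot: [3.055, 0.734, 0.0]
wrist_force: [-0.2, 0.1, -0.2]
gripper_width: 0.216
grasp_force: 0.0
```

Request:
step_arm:
  commands: [0,0.7,0,0,0,0,200,0,0,0,0,0,0,200]

```text
time: 12.2
ee_pos: [0.5838, 0.0916, 0.055]
ee_rot: [3.055, 0.734, 0.0]
wrist_force: [-0.2, -0.4, -0.1]
gripper_width: 0.213
grasp_force: 0.1
```

Request:
step_arm:
  commands: [0,1,0,0,0,0,200,0,0,0,0,0,0,200,0,0.7,0,0,0,0,200,0,0,0,0,0,0,200]

```text
time: 12.7
ee_pos: [0.5846, 0.0901, 0.055]
ee_rot: [3.055, 0.734, 0.0]
wrist_force: [-0.2, 0.2, 0.1]
gripper_width: 0.216
grasp_force: 0.0
```

Request:
step_arm:
  commands: [0,0.5,0,0,0,0,200,0,0,0,0,0,0,200]

```text
time: 12.95
ee_pos: [0.5848, 0.0896, 0.055]
ee_rot: [-3.055, -0.734, -0.0]
wrist_force: [-1.1, -0.3, 0.9]
gripper_width: 0.211
grasp_force: 0.1
```

Request:
step_arm:
  commands: [0,0.5,0,0,0,0,200,0,0,0,0,0,0,200]

```text
time: 13.2
ee_pos: [0.585, 0.0892, 0.055]
ee_rot: [3.055, 0.734, 0.0]
wrist_force: [0.1, 0.4, 0.4]
gripper_width: 0.218
grasp_force: 0.1
```

Request:
step_arm:
  commands: [0,0.5,0,0,0,0,200,0,0,0,0,0,0,200]

```text
time: 13.45
ee_pos: [0.5852, 0.0887, 0.055]
ee_rot: [-3.055, -0.734, -0.0]
wrist_force: [-0.4, 0.2, 0.0]
gripper_width: 0.214
grasp_force: 0.1
```

Request:
step_arm:
  commands: [0,0.5,0,0,0,0,200,0,0,0,0,0,0,200]

```text
time: 13.7
ee_pos: [0.5855, 0.0883, 0.0551]
ee_rot: [-3.055, -0.734, -0.0]
wrist_force: [0.4, -0.1, 0.0]
gripper_width: 0.211
grasp_force: 0.1
```

Request:
step_arm:
  commands: [0,0.5,0,0,0,0,200,0,0,0,0,0,0,200]

```text
time: 13.95
ee_pos: [0.5857, 0.0878, 0.055]
ee_rot: [-3.055, -0.734, -0.0]
wrist_force: [-0.1, 0.6, 0.0]
gripper_width: 0.217
grasp_force: 0.1
```

Request:
step_arm:
  commands: [0,0.5,0,0,0,0,200,0,0,0,0,0,0,200]

```text
time: 14.2
ee_pos: [0.5859, 0.0874, 0.055]
ee_rot: [-3.055, -0.734, -0.0]
wrist_force: [-0.0, -0.6, 0.0]
gripper_width: 0.213
grasp_force: 0.1
```

```bash
python3 - <<'E'
from h import *
z=lambda im,u,v,w,h,s:cv2.resize(im[int(v)-h:int(v)+h,int(u)-w:int(u)+w],(400,300),interpolation=cv2.INTER_CUBIC)
s=robot.get_state();print(s['ee_pos'])
out=[]
FR=[.6234-.0099-.0014,.0139+.0013+.0104,.015]; NL=[.510,.2355,.018]
print(FR)
for n in ('scene','wrist'):
    c=eyes.camera_info(n);im=eyes.snapshot(n)
    for P in (FR,NL):
        u,v=proj(c,P)[0];print(n,u,v)
        u=np.clip(u,40,520);v=np.clip(v,30,390)
        out.append(z(im,u,v,40,30,1))
cv2.imwrite('pics/m1.png',np.vstack([np.hstack(out[:2]),np.hstack(out[2:])]))
E
```

```text
[0.58589671 0.08740464 0.05501847]
[0.6121, 0.025599999999999998, 0.015]
scene 369.9590561240614 275.8371851232554
scene 251.90401931138376 248.58722816249698
wrist 389.25114256563415 245.14601583592162
wrist 17.274087216658472 238.5562420155694
```

View pics/m1.png

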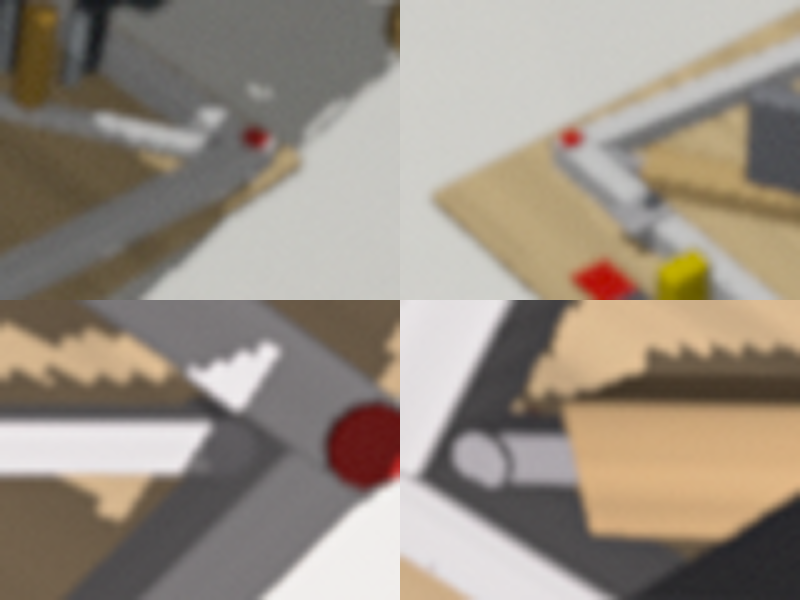

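The montage shows the foot home in the red near-left corner. The nose (lower-left tile, ~(235,450)) is right at the inner corner (285,455) and about to touch.

Request:
step_arm:
  commands: [0,0.5,0,0,0,0,200,0,0,0,0,0,0,200]

```text
time: 14.55
ee_pos: [0.586, 0.0872, 0.055]
ee_rot: [-3.054, -0.734, 0.0]
wrist_force: [-1.7, 1.0, 0.4]
gripper_width: 0.217
grasp_force: 0.6
```

Request:
step_arm:
  commands: [0,0.4,0,0,0,0,200,0,0,0,0,0,0,200]

```text
time: 14.8
ee_pos: [0.5861, 0.0871, 0.055]
ee_rot: [-3.054, -0.734, 0.0]
wrist_force: [-1.1, 2.6, 1.8]
gripper_width: 0.215
grasp_force: 1.3
```

Request:
step_arm:
  commands: [0,0.4,0,0,0,0,200,0,0,0,0,0,0,200]

```text
time: 15.05
ee_pos: [0.5862, 0.0869, 0.055]
ee_rot: [-3.053, -0.734, 0.0]
wrist_force: [-1.7, 4.7, 1.4]
gripper_width: 0.215
grasp_force: 2.3
```

Request:
step_arm:
  commands: [0,-1,0,0,0,0,200,0,-1,0,0,0,0,200,0,0,0,0,0,0,200,0,-5,0,0,0,0,200,0,-5,0,0,0,0,200,0,-5,0,0,0,0,200,0,-5,0,0,0,0,200,0,-5,0,0,0,0,200,0,-5,0,0,0,0,200,0,0,0,0,0,0,200]

```text
time: 16.3
ee_pos: [0.5716, 0.1153, 0.0549]
ee_rot: [-3.054, -0.735, 0.001]
wrist_force: [0.3, 0.5, -0.4]
gripper_width: 0.212
grasp_force: 0.0
```

```bash
python3 - <<'E'
from h import *
s=robot.get_state()
print([np.round(v,3) for v in delta(s,(.5418,.1742,.0521),np.radians(116.7))])
E
```

```text
[array([  0.305, -66.043,   2.853]), array([-0.   , -0.   , -1.564])]
```

Request:
step_arm:
  commands: [0,1,0,0,0,0,170,0,1,0,0,0,0,140,0,0,-20,0,0,0,130,0,0,-20,0,0,0,130]

```text
time: 16.8
ee_pos: [0.5726, 0.1127, 0.095]
ee_rot: [-3.054, -0.734, 0.002]
wrist_force: [1.0, 0.3, 0.1]
gripper_width: 0.488
grasp_force: 0.0
```

Request:
step_arm:
  commands: [0,-35,0,0,0,0,130,0,-34,0,0,0,-0.173,130,0,0,0,0,0,-0.174,130,0,0,0,0,0,-0.174,130,0,0,0,0,0,-0.174,130,0,0,0,0,0,-0.174,130,0,0,0,0,0,-0.174,130,0,0,0,0,0,-0.174,130,0,0,0,0,0,-0.174,130,0,0,0,0,0,-0.173,130]

```text
time: 18.05
ee_pos: [0.5415, 0.1743, 0.095]
ee_rot: [-1.643, -2.678, 0.0]
wrist_force: [0.5, -0.6, 0.8]
gripper_width: 0.489
grasp_force: 0.0
```

```bash
python3 - <<'E'
from h import *
s=robot.get_state()
print(s['ee_pos'],[np.round(v,3) for v in delta(s,(.5418,.1742,.0521),np.radians(116.7))])
E
```

```text
[0.5415407  0.17426139 0.09498934] [array([-0.175,  0.206, 42.889]), array([-0.   , -0.   ,  0.004])]
```

Request:
step_arm:
  commands: [0,0,20,0,0,0,130,0,0,20,0,0,0,130,0,0,3,0,0,0,180,0,0,0,0,0,0,255,0,0,0,0,0,0,255,0,0,0,0,0,0,255,0,0,0,0,0,0,255]

```text
time: 18.92
ee_pos: [0.5416, 0.1744, 0.0523]
ee_rot: [1.65, 2.673, 0.0]
wrist_force: [0.7, 0.7, -2.4]
gripper_width: 0.13
grasp_force: 60.1
```

Request:
step_arm:
  commands: [-2,0,-2,0,0,0,255,0,0,-20,0,0,0,255,0,0,-30,0,0,0,255,0,0,-13,0,0,0,255,0,0,0,0,0,0,255]

```text
time: 19.55
ee_pos: [0.5431, 0.1729, 0.1182]
ee_rot: [1.649, 2.672, 0.003]
wrist_force: [-0.1, 0.1, -2.7]
gripper_width: 0.132
grasp_force: 60.2
```

```bash
python3 - <<'E'
from h import *
s=robot.get_state();print(s['ee_pos'])
# blue near seat from NR pin & NL pin; yaw of frame
NL=np.array([.5016,.2473]);yw=-.136
x=np.array([np.cos(yw),np.sin(yw)]);y=np.array([-x[1],x[0]])
seat=NL-.202*y+.010*x+.0095*y;a=np.radians(44.7)
fin=seat+(.07)*np.array([np.cos(a),np.sin(a)])
print('NRpin',NL-.202*y,'seat',seat,'fin',fin)
fin+= .002*np.array([np.cos(a),np.sin(a)])
print([np.round(v,3) for v in delta(s,(*fin,.118),a+np.pi)])
E
```

```text
[0.54306646 0.17285745 0.11819591]
NRpin [0.47421261 0.04716522] seat [0.48540829 0.05522169] fin [0.53516426 0.10445932]
[array([-56.97 , -35.836,   0.132]), array([ 1.000e-03,  3.000e-03, -1.886e+00])]
```

Request:
step_arm:
  commands: [-28,-18,0,0,0,-0.17,255,0,0,0,0,0,-0.172,255,0,0,0,0,0,-0.172,255,0,0,0,0,0,-0.172,255,0,0,0,0,0,-0.172,255,0,0,0,0,0,-0.172,255,0,0,0,0,0,-0.172,255,0,0,0,0,0,-0.172,255,0,0,0,0,0,-0.172,255,0,0,0,0,0,-0.172,255]

```text
time: 20.8
ee_pos: [0.5377, 0.1394, 0.1149]
ee_rot: [0.954, -2.989, -0.001]
wrist_force: [1.5, -0.8, -3.8]
gripper_width: 0.13
grasp_force: 60.1
```

```bash
python3 - <<'E'
from h import *
s=robot.get_state();print(s['ee_pos'],s['joint_pos'][5])
print([np.round(v,3) for v in delta(s,(.5352,.1045,.085),np.radians(224.7))])
E
```

```text
[0.53769564 0.13939041 0.11494134] -2.03713927591128
[array([ 22.151, -27.044,  29.967]), array([ 0.002, -0.003, -0.162])]
```

Move over, then look; find the foot by image code to save views.

Request:
step_arm:
  commands: [11,-14,0,0,0,-0.08,255,9,-14,10,0,0,-0.082,255,0,0,15,0,0,0,255,0,0,13,0,0,0,255,0,0,11,0,0,0,255,0,0,0,0,0,0,255]

```text
time: 21.55
ee_pos: [0.5387, 0.1057, 0.0662]
ee_rot: [1.185, -2.906, -0.002]
wrist_force: [-0.2, 0.6, -3.8]
gripper_width: 0.129
grasp_force: 60.0
```

```bash
python3 - <<'E'
from h import *
import pickle
s=robot.get_state();c=eyes.camera_info('wrist');im=eyes.snapshot('wrist')
print(s['time'],s['ee_pos'],s['ee_rot'],s['wrist_force'])
p=proj(c,[.4854,.0552,.022])[0];x0,y0=int(p[0])-75,max(int(p[1])-55,0);print(p,x0,y0)
cv2.imwrite('pics/w5.png',cv2.resize(im[y0:y0+110,x0:x0+150],None,fx=5,fy=5,interpolation=cv2.INTER_CUBIC))
pickle.dump((c,im,s,x0,y0),open('w5.pkl','wb'))
E
```

```text
21.55 [0.53871832 0.10567818 0.06622475] [ 1.18527111e+00 -2.90598144e+00 -1.83646752e-03] [-0.15168096  0.56934538 -3.79144243]
[282.01650571 116.51265756] 207 61
```

View pics/w5.png

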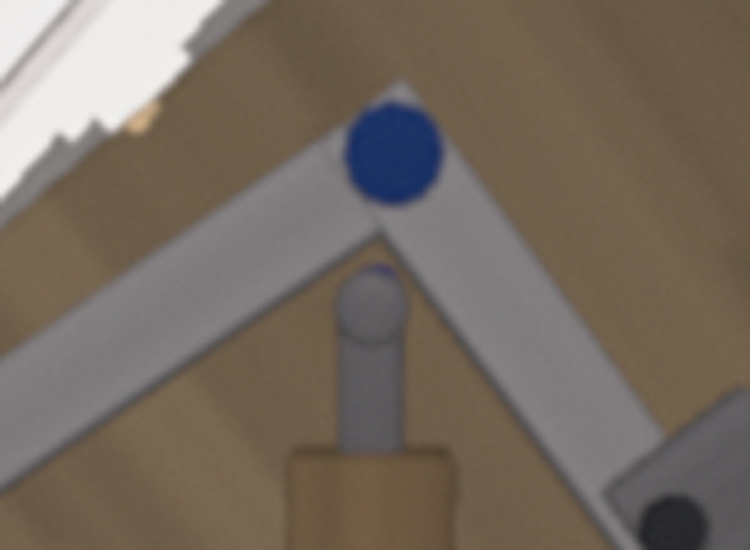

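The crop shows the foot at (371,309) just inside the blue near-right corner, with the inner corner at (380,235) and the pin at (394,154).

```bash
python3 - <<'E'
from h import *
import pickle
c,im,s,x0,y0=pickle.load(open('w5.pkl','rb'))
o=np.array([x0,y0.__float__()])
P=lambda q,z:ray(c,o+np.array(q)/5,z)
f=P([371,309],.0321)[0];cr=[380,235]
a=P([cr,[595,513]],.022);b=P([cr,[0,491]],.022);print('foot',f,'pin',P([394,154],.028),'corner',a[0])
D=[]
for e in (a,b):
    d=(e[1]-e[0])[:2];d/=np.linalg.norm(d);D.append(d);v=(f-e[0])[:2];print('dir',np.degrees(np.arctan2(d[1],d[0])),'dist',abs(d[0]*v[1]-d[1]*v[0])*1000)
A=np.array([[-d[1],d[0]] for d in D]);sg=np.sign(A@(f-a[0])[:2]);seat=a[0][:2]+np.linalg.solve(A,sg*.004)
M=R.from_rotvec(s['ee_rot']).as_matrix()
print('seat',seat,'shift',M[:2,:2].T@(seat-f[:2])*1000)
fw=s['ee_pos'][:2]-f[:2];print('rule dir',np.degrees(np.arctan2(fw[1],fw[0])),np.linalg.norm(fw),'toolx',np.degrees(np.arctan2(M[1,0],M[0,0])),np.round(M,3))
# predicted far-left seat from pin FL and slant
FL=np.array([.6485,.2143]);yw=-.137;x=np.array([np.cos(yw),np.sin(yw)]);y=np.array([-x[1],x[0]])
fs=FL-.010*x-.0095*y;v=fs-seat;print('blue diag',np.linalg.norm(v),np.degrees(np.arctan2(v[1],v[0])))
E
```

```text
foot [0.48824092 0.0572789  0.0321    ] pin [[0.47509215 0.04782949 0.028     ]] corner [0.48175362 0.0523867  0.022     ]
dir 83.39002084661018 dist 5.881039637991943
dir -12.879270519943796 dist 6.215123662980897
seat [0.48613966 0.05548706] shift [2.75504117 0.18891537]
rule dir 43.79598021822426 0.06993180395794994 toolx -135.6214021659171 [[-0.715 -0.699 -0.003]
 [-0.699  0.715 -0.   ]
 [ 0.003  0.002 -1.   ]]
blue diag 0.21349288091093913 44.92619209617846
```

Request:
step_arm:
  commands: [1.2,0.9,4,0,0,-0.01,255,0,0,4,0,0,0,255,0,0,4,0,0,0,255,0,0,1.5,0,0,0,255,0,0,0,0,0,0,255,0,0,0,0,0,0,255]

```text
time: 22.35
ee_pos: [0.5386, 0.1051, 0.0547]
ee_rot: [-1.2, 2.903, -0.0]
wrist_force: [0.5, 0.1, -2.7]
gripper_width: 0.129
grasp_force: 60.0
```

Request:
step_arm:
  commands: [0.8,0,0.4,0,0,0,255,0,0,0,0,0,0,255,0,0,0,0,0,0,255]

```text
time: 22.72
ee_pos: [0.5379, 0.1045, 0.0542]
ee_rot: [-1.2, 2.903, 0.0]
wrist_force: [-0.1, 0.2, -3.9]
gripper_width: 0.133
grasp_force: 60.0
```

Request:
step_arm:
  commands: [0.5,0,0,0,0,0,255,0,0,0,0,0,0,255,0,0,0,0,0,0,255]

```text
time: 23.1
ee_pos: [0.5375, 0.1042, 0.0541]
ee_rot: [-1.2, 2.903, 0.0]
wrist_force: [0.9, 0.1, -3.1]
gripper_width: 0.131
grasp_force: 60.0
```

Request:
step_arm:
  commands: [-0.5,0,0.8,0,0,0,255,0,0,0.8,0,0,0,255,0,0,0.2,0,0,0,255,0,0,0,0,0,0,255,0,0,0,0,0,0,255]

```text
time: 23.72
ee_pos: [0.5378, 0.1045, 0.0523]
ee_rot: [-1.2, 2.903, 0.0]
wrist_force: [-0.4, 0.4, -3.3]
gripper_width: 0.132
grasp_force: 60.0
```

Request:
step_arm:
  commands: [0.6,0,0,0,0,0,255,0,0,0,0,0,0,255,0,0,0,0,0,0,255]

```text
time: 24.1
ee_pos: [0.5374, 0.1041, 0.0524]
ee_rot: [-1.2, 2.903, 0.0]
wrist_force: [0.3, 1.3, -2.7]
gripper_width: 0.131
grasp_force: 60.0
```

Request:
step_arm:
  commands: [0.4,0,0,0,0,0,255,0,0,0,0,0,0,255,0,0,0,0,0,0,255]

```text
time: 24.48
ee_pos: [0.5373, 0.1039, 0.0524]
ee_rot: [-1.2, 2.903, 0.0]
wrist_force: [0.4, 0.8, -2.6]
gripper_width: 0.132
grasp_force: 60.0
```

Request:
step_arm:
  commands: [0.4,0,0.2,0,0,0,255,0,0,0,0,0,0,255,0,0,0,0,0,0,255]

```text
time: 24.85
ee_pos: [0.5372, 0.1038, 0.0524]
ee_rot: [-1.2, 2.902, 0.0]
wrist_force: [1.2, 2.4, -2.5]
gripper_width: 0.127
grasp_force: 60.1
```

Request:
step_arm:
  commands: [0.3,0,0,0,0,0,255,0,0,0,0,0,0,255,0,0,0,0,0,0,255]

```text
time: 25.22
ee_pos: [0.5371, 0.1037, 0.0525]
ee_rot: [-1.2, 2.902, 0.001]
wrist_force: [2.4, 4.0, -1.7]
gripper_width: 0.132
grasp_force: 60.2
```

Request:
step_arm:
  commands: [0,0,0,0,0,0,200,0,0,0,0,0,0,140,0,0,-20,0,0,0,120,0,0,-22,0,0,0,120,-33,0,0,0,0,0,120,-34,0,0,0,0,0.174,120,0,0,0,0,0,0.175,120,0,0,0,0,0,0.175,120,0,0,0,0,0,0.175,120,0,0,0,0,0,0.175,120]

```text
time: 26.48
ee_pos: [0.5838, 0.1501, 0.094]
ee_rot: [-0.15, -3.137, 0.002]
wrist_force: [0.3, 1.0, -0.4]
gripper_width: 0.531
grasp_force: 0.0
```

Request:
step_arm:
  commands: [0,0,0,0,0,0.175,120,0,0,0,0,0,0.175,120,0,0,0,0,0,0.175,120,0,0,0,0,0,0.172,120,0,0,0,0,0,0,120]

```text
time: 27.1
ee_pos: [0.5839, 0.1502, 0.0941]
ee_rot: [-1.202, -2.903, 0.001]
wrist_force: [0.9, 0.2, 0.4]
gripper_width: 0.526
grasp_force: 0.0
```

```bash
python3 - <<'E'
from h import *
s=robot.get_state();a=np.radians(44.9);k=np.array([.5371,.1037])+.067*np.array([np.cos(a),np.sin(a)])
print(s['ee_pos'],s['time'],k,[np.round(v,3) for v in delta(s,(*k,.055),np.radians(134.9))])
# check brass knob in wrist image
c=eyes.camera_info('wrist');im=eyes.snapshot('wrist');h=cv2.cvtColor(im,cv2.COLOR_BGR2HSV)
print('knob top px',proj(c,[*k,.066]),'base',proj(c,[*k,.02]))
m=((h[...,0]>10)&(h[...,0]<25)&(h[...,1]>165)).astype(np.uint8)
n,_,st,ce=cv2.connectedComponentsWithStats(m)
for i in range(1,n):
    if st[i,4]>60: print(st[i],ce[i])
E
```

```text
[0.58386236 0.15017919 0.09407442] 27.1 [0.58455877 0.1509934 ] [array([ 0.088,  1.103, 39.073]), array([-0.001,  0.   ,  0.002])]
knob top px [[284.58978843 248.54012284]] base [[283.88294071 222.4759364 ]]
[ 98  74  52  39 722] [129.30470914  95.63434903]
```

Request:
step_arm:
  commands: [0,0,20,0,0,0,120,0,0,19,0,0,0,120,0,0,0,0,0,0,190,0,0,0,0,0,0,200,0,0,0,0,0,0,200,0,0,0,0,0,0,200,0,1,0,0,0,0,200,0,1,0,0,0,0,200,0,0,0,0,0,0,200]

```text
time: 28.28
ee_pos: [0.5855, 0.1521, 0.0551]
ee_rot: [1.204, 2.902, 0.0]
wrist_force: [0.5, -0.7, 0.2]
gripper_width: 0.216
grasp_force: 0.0
```

```bash
python3 - <<'E'
from h import *
k=np.array([.5846,.1510])
s=robot.get_state();print(s['ee_pos'],s['time'])
for n in ('wrist','scene'):
    c=eyes.camera_info(n);im=eyes.snapshot(n);h=cv2.cvtColor(im,cv2.COLOR_BGR2HSV)
    print(n,'pred knob',proj(c,[[*k,.066],[*k,.043],[*k,.02]]).round(0).tolist())
    m=((h[...,0]>9)&(h[...,0]<26)&(h[...,1]>150)&(h[...,2]>30)).astype(np.uint8)
    q,_,st,ce=cv2.connectedComponentsWithStats(m)
    for i in range(1,q):
        if st[i,4]>30: print(st[i],ce[i].round(0), h[int(ce[i][1]),int(ce[i][0])])
    u,v=proj(c,[*k,.043])[0].astype(int); print(h[v,u-16:u+17:4].tolist())
E
```

```text
[0.58552106 0.15214872 0.05511985] 28.275
wrist pred knob [[280.0, 285.0], [280.0, 261.0], [280.0, 244.0]]
[  34   60   81   51 2649] [73. 86.] [ 23 168 100]
[[16, 82, 78], [16, 114, 74], [17, 146, 91], [19, 142, 99], [18, 139, 88], [17, 137, 65], [17, 141, 65], [18, 144, 62], [15, 84, 118]]
scene pred knob [[311.0, 232.0], [310.0, 241.0], [309.0, 250.0]]
[126 141   9  29 147] [130. 155.] [ 25 255 121]
[ 72 191  40  25 323] [ 95. 202.] [ 25 253 157]
[216 402  12   7  36] [222. 405.] [ 15 151  66]
[[20, 85, 180], [19, 86, 183], [20, 85, 182], [19, 75, 142], [132, 39, 33], [98, 41, 25], [19, 35, 80], [19, 82, 84], [30, 5, 94]]
```

Request:
step_arm:
  commands: [0,1.5,0,0,0,0,200,0,1.5,0,0,0,0,200,0,0,0,0,0,0,200]

```text
time: 28.75
ee_pos: [0.5877, 0.1543, 0.0551]
ee_rot: [-1.204, -2.902, -0.0]
wrist_force: [0.1, -0.2, 1.3]
gripper_width: 0.215
grasp_force: 0.0
```

Request:
step_arm:
  commands: [0,0.7,0,0,0,0,200,0,0.7,0,0,0,0,200,0,0,0,0,0,0,200]

```text
time: 29.12
ee_pos: [0.5886, 0.1552, 0.0551]
ee_rot: [1.204, 2.902, 0.0]
wrist_force: [1.0, 0.3, 0.3]
gripper_width: 0.21
grasp_force: 0.0
```

Request:
step_arm:
  commands: [0,0.5,0,0,0,0,200,0,0,0,0,0,0,200]

```text
time: 29.38
ee_pos: [0.589, 0.1555, 0.0551]
ee_rot: [-1.204, -2.902, -0.0]
wrist_force: [0.2, 0.1, -0.2]
gripper_width: 0.219
grasp_force: 0.1
```

Request:
step_arm:
  commands: [0,0.5,0,0,0,0,200,0,0,0,0,0,0,200]

```text
time: 29.62
ee_pos: [0.5893, 0.1559, 0.0551]
ee_rot: [1.204, 2.902, 0.0]
wrist_force: [0.3, 0.2, 0.2]
gripper_width: 0.213
grasp_force: 0.1
```

Request:
step_arm:
  commands: [0,0.5,0,0,0,0,200,0,0,0,0,0,0,200]

```text
time: 29.88
ee_pos: [0.5897, 0.1563, 0.0551]
ee_rot: [1.204, 2.902, 0.0]
wrist_force: [-0.3, 0.2, -0.8]
gripper_width: 0.213
grasp_force: 0.1
```

Request:
step_arm:
  commands: [0,0.5,0,0,0,0,200,0,0,0,0,0,0,200]

```text
time: 30.12
ee_pos: [0.59, 0.1566, 0.0551]
ee_rot: [1.204, 2.902, 0.0]
wrist_force: [-0.5, -0.1, -0.9]
gripper_width: 0.214
grasp_force: 0.1
```

Request:
step_arm:
  commands: [0,0.5,0,0,0,0,200,0,0,0,0,0,0,200]

```text
time: 30.38
ee_pos: [0.5904, 0.157, 0.0551]
ee_rot: [-1.204, -2.902, -0.0]
wrist_force: [0.4, -0.4, 0.9]
gripper_width: 0.216
grasp_force: 0.1
```

Request:
step_arm:
  commands: [0,0.5,0,0,0,0,200,0,0,0,0,0,0,200]

```text
time: 30.62
ee_pos: [0.5907, 0.1573, 0.0551]
ee_rot: [1.204, 2.902, 0.0]
wrist_force: [-0.2, 0.5, -0.2]
gripper_width: 0.217
grasp_force: 0.1
```

Request:
step_arm:
  commands: [0,0.5,0,0,0,0,200,0,0,0,0,0,0,200]

```text
time: 30.88
ee_pos: [0.5911, 0.1577, 0.0551]
ee_rot: [-1.204, -2.902, -0.0]
wrist_force: [0.3, 0.2, 0.4]
gripper_width: 0.216
grasp_force: 0.1
```

Request:
step_arm:
  commands: [0,0.5,0,0,0,0,200,0,0,0,0,0,0,200]

```text
time: 31.12
ee_pos: [0.5915, 0.158, 0.0551]
ee_rot: [1.204, 2.902, 0.0]
wrist_force: [-0.2, 0.1, 0.2]
gripper_width: 0.216
grasp_force: 0.1
```

Request:
step_arm:
  commands: [0,0.5,0,0,0,0,200,0,0,0,0,0,0,200]

```text
time: 31.38
ee_pos: [0.5918, 0.1584, 0.0552]
ee_rot: [1.204, 2.902, 0.0]
wrist_force: [-0.5, 0.4, 0.1]
gripper_width: 0.218
grasp_force: 0.1
```

Request:
step_arm:
  commands: [0,0.5,0,0,0,0,200,0,0,0,0,0,0,200]

```text
time: 31.62
ee_pos: [0.592, 0.1586, 0.0551]
ee_rot: [-1.204, -2.901, 0.0]
wrist_force: [-1.1, -1.3, 0.9]
gripper_width: 0.218
grasp_force: 0.5
```

Request:
step_arm:
  commands: [0,0.4,0,0,0,0,200,0,0,0,0,0,0,200]

```text
time: 31.88
ee_pos: [0.5921, 0.1587, 0.0551]
ee_rot: [-1.204, -2.901, 0.001]
wrist_force: [-2.5, -0.7, 1.1]
gripper_width: 0.212
grasp_force: 1.2
```

Request:
step_arm:
  commands: [0,0.4,0,0,0,0,200,0,0,0,0,0,0,200,0,0,0,0,0,0,200]

```text
time: 32.25
ee_pos: [0.5924, 0.159, 0.055]
ee_rot: [-1.204, -2.901, 0.001]
wrist_force: [-3.2, -3.2, 2.3]
gripper_width: 0.215
grasp_force: 2.1
```

Request:
step_arm:
  commands: [0,-1,0,0,0,0,200,0,-1,0,0,0,0,200,0,0,0,0,0,0,190,0,0,-15,0,0,0,180,0,0,-25,0,0,0,170,0,0,-25,0,0,0,160,0,0,0,0,0,-0.16,160,0,0,0,0,0,-0.163,160,0,0,0,0,0,-0.164,160,0,0,0,0,0,-0.164,160]

```text
time: 33.5
ee_pos: [0.5919, 0.1581, 0.1216]
ee_rot: [0.204, 3.133, 0.001]
wrist_force: [0.5, 0.6, 1.0]
gripper_width: 0.37
grasp_force: 0.0
```

```bash
python3 - <<'E'
from h import *
s=robot.get_state();print(s['ee_pos'],s['time'],s['gripper_width'])
o=np.array([.5632,.1369]);x=np.array([.9908,-.1356]);y=np.array([.1356,.9908])
for n in ('top','wrist'):
    c=eyes.camera_info(n);im=eyes.snapshot(n);h=cv2.cvtColor(im,cv2.COLOR_BGR2HSV)
    m=((h[...,0]>22)&(h[...,0]<33)&(h[...,1]>130)&(h[...,2]>40)).astype(np.uint8)
    q,_,st,ce=cv2.connectedComponentsWithStats(m)
    for i in range(1,q):
        if st[i,4]>15:
            p=ray(c,ce[i],.045)[0][:2]-o
            if abs(p@x+.108)<.03: print(n,st[i],ce[i],p@x,p@y)
t=o-.108*x-.004*y
print(t,[np.round(v,3) for v in delta(s,(*t,.050),np.radians(172.2))])
E
```

```text
[0.59188456 0.15805022 0.12164755] 33.5 0.36991863572717426
top [ 72 236  10   7  32] [ 76.3125  239.59375] -0.10609832286559023 0.5091522237455326
wrist [221   0  26  44 899] [233.49944383  20.88097887] -0.1060665985057278 -0.006352954365960887
[0.4556512 0.1475816] [array([133.872, -28.149,  71.332]), array([0.001, 0.002, 0.006])]
```

Request:
step_arm:
  commands: [45,-10,0,0,0,0,160,45,-10,0,0,0,0,160,44,-10,0,0,0,0,140,0,0,20,0,0,0,140,0,0,0,0,0,0,140]

```text
time: 34.22
ee_pos: [0.4534, 0.1462, 0.0997]
ee_rot: [-0.216, -3.133, 0.0]
wrist_force: [0.1, -0.5, 0.3]
gripper_width: 0.448
grasp_force: 0.0
```

```bash
python3 - <<'E'
from h import *
s=robot.get_state();print(s['ee_pos'],s['time'],s['gripper_width'])
o=np.array([.5632,.1369]);x=np.array([.9908,-.1356]);y=np.array([.1356,.9908])
c=eyes.camera_info('wrist');im=eyes.snapshot('wrist');h=cv2.cvtColor(im,cv2.COLOR_BGR2HSV)
m=((h[...,0]>22)&(h[...,0]<33)&(h[...,1]>130)&(h[...,2]>40)).astype(np.uint8)
q,_,st,ce=cv2.connectedComponentsWithStats(m)
for i in range(1,q):
    if st[i,4]>60:
        u=st[i];e=ray(c,[[u[0],u[1]+u[3]/2],[u[0]+u[2],u[1]+u[3]/2],ce[i]],.05)[:,:2]-o
        print(st[i],ce[i],e@x,e@y)
p=s['ee_pos'][:2]-o;print('tcp',p@x,p@y)
E
```

```text
[0.45336638 0.14620867 0.09971451] 34.225 0.4480042104022628
[271 213  20  43 751] [280.18109188 234.01864181] [-0.11110533 -0.11108903 -0.11142629] [-0.01257758  0.00016317 -0.00672799]
tcp -0.11008541147263914 -0.005670406753030966
```

Request:
step_arm:
  commands: [0,0,20,0,0,0,140,0,0,20,0,0,0,140,0,0,8,0,0,0,160,0,0,0,0,0,0,200,0,0,0,0,0,0,200,0,0,0,0,0,0,200]

```text
time: 35.02
ee_pos: [0.4552, 0.1464, 0.0531]
ee_rot: [0.213, 3.133, 0.001]
wrist_force: [0.4, 0.1, 0.8]
gripper_width: 0.216
grasp_force: 0.0
```

Request:
step_arm:
  commands: [0,4,0,0,0,0,200,0,4,0,0,0,0,200,0,5,0,0,0,0,200,0,5,0,0,0,0,200,0,5,0,0,0,0,200,0,5,0,0,0,0,200,0,5,0,0,0,0,200,0,3,0,0,0,0,200,0,0,0,0,0,0,200]

```text
time: 36.15
ee_pos: [0.4591, 0.1825, 0.0519]
ee_rot: [-0.213, -3.134, -0.001]
wrist_force: [-0.5, 0.3, 0.8]
gripper_width: 0.214
grasp_force: 0.0
```

Request:
step_arm:
  commands: [0,2,0,0,0,0,200,0,2,0,0,0,0,200,0,0,0,0,0,0,200]

```text
time: 36.52
ee_pos: [0.4596, 0.186, 0.0519]
ee_rot: [-0.213, -3.134, -0.0]
wrist_force: [-1.1, -1.2, 0.2]
gripper_width: 0.214
grasp_force: 0.4
```

Request:
step_arm:
  commands: [0,1,0,0,0,0,200,0,1,0,0,0,0,200,0,0,0,0,0,0,200]

```text
time: 36.9
ee_pos: [0.4599, 0.1879, 0.0519]
ee_rot: [-0.213, -3.134, -0.0]
wrist_force: [-1.3, -2.0, 0.0]
gripper_width: 0.216
grasp_force: 0.6
```

Request:
step_arm:
  commands: [0,1,0,0,0,0,200,0,1,0,0,0,0,200,0,0,0,0,0,0,200]

```text
time: 37.28
ee_pos: [0.4604, 0.19, 0.0521]
ee_rot: [0.213, 3.134, 0.0]
wrist_force: [-0.5, -1.2, -0.4]
gripper_width: 0.215
grasp_force: 0.6
```

Request:
step_arm:
  commands: [0,0.7,0,0,0,0,200,0,0.7,0,0,0,0,200,0,0,0,0,0,0,200]

```text
time: 37.65
ee_pos: [0.4606, 0.1913, 0.0521]
ee_rot: [0.213, 3.134, 0.0]
wrist_force: [-1.2, -1.5, -0.8]
gripper_width: 0.217
grasp_force: 0.6
```

Request:
step_arm:
  commands: [0,0.7,0,0,0,0,200,0,0,0,0,0,0,200]

```text
time: 37.9
ee_pos: [0.4607, 0.1916, 0.0521]
ee_rot: [-0.213, -3.134, 0.001]
wrist_force: [-0.4, -2.6, -0.3]
gripper_width: 0.215
grasp_force: 1.6
```

Grasp force is rising: the tally is nearing its end stop.

Request:
step_arm:
  commands: [0,0.6,0,0,0,0,200,0,0,0,0,0,0,200]

```text
time: 38.15
ee_pos: [0.4607, 0.1917, 0.0521]
ee_rot: [-0.213, -3.134, 0.003]
wrist_force: [-1.5, -5.2, 0.1]
gripper_width: 0.215
grasp_force: 2.7
```

Request:
step_arm:
  commands: [0,0.6,0,0,0,0,200,0,0,0,0,0,0,200]

```text
time: 38.4
ee_pos: [0.4607, 0.1917, 0.0521]
ee_rot: [-0.213, -3.134, 0.005]
wrist_force: [-1.1, -8.0, 0.8]
gripper_width: 0.222
grasp_force: 3.4
```

Request:
step_arm:
  commands: [0,-1.5,0,0,0,0,200,0,-1.5,0,0,0,0,195,0,0,0,0,0,0,190,0,0,-20,0,0,0,190,0,0,-40,0,0,0,180,0,0,-50,0,0,0,180,40,0,-40,0,0,0,180,0,0,0,0,0,0,180]

```text
time: 39.4
ee_pos: [0.4216, 0.1971, 0.2071]
ee_rot: [0.21, 3.125, 0.008]
wrist_force: [0.1, 0.9, -0.2]
gripper_width: 0.298
grasp_force: 0.0
```

```bash
python3 - <<'E'
from h import *
s=robot.get_state();print(s['ee_pos'],s['time'],s['wrist_force'])
o=np.array([.5632,.1369]);x=np.array([.9908,-.1356]);y=np.array([.1356,.9908])
c=eyes.camera_info('top');im=eyes.snapshot('top')
c=eyes.camera_info('wrist');im=eyes.snapshot('wrist');h=cv2.cvtColor(im,cv2.COLOR_BGR2HSV)
m=((h[...,0]>22)&(h[...,0]<33)&(h[...,1]>130)&(h[...,2]>40)).astype(np.uint8)
q,_,st,ce=cv2.connectedComponentsWithStats(m)
for i in range(1,q):
    if st[i,4]>40: e=ray(c,ce[i],.05)[0][:2]-o;print('tally',st[i],e@x,e@y)
# brightness profile along rule line past each end (rule tops z=.018), 1 mm steps about the seats
f=np.array([.4875,.0543]);d=np.array([.708,.706]);g=cv2.GaussianBlur(im,(3,3),0)
for nm,base,sg in (('foot',f,-1),('nose',f+.2158*d,1)):
    P=[[*(base+sg*d*k/1000),.018] for k in range(-14,13,2)];uv=proj(c,P)
    print(nm,uv[7].round(),[g[int(v),int(u)].tolist() if 0<=v<420 and 0<=u<560 else None for u,v in uv])
E
```

```text
[0.42160468 0.1970932  0.20710877] 39.4 [ 0.11132464  0.93966716 -0.16442119]
tally [271 218  13  27 297] -0.11250050864364075 0.03614622826226459
foot [168. 260.] [[141, 140, 148], [148, 143, 148], [149, 144, 148], [148, 144, 149], [147, 143, 148], [144, 140, 145], [153, 148, 152], [155, 150, 155], [140, 136, 141], [149, 147, 151], [181, 177, 181], [167, 145, 143], [156, 84, 59], [160, 74, 36]]
nose [311. 351.] [[12, 11, 10], [10, 9, 8], [11, 10, 9], [12, 11, 10], [12, 11, 11], [12, 10, 10], [12, 11, 10], [14, 12, 12], [13, 11, 11], [13, 12, 11], [13, 11, 10], [13, 11, 10], [12, 10, 9], [12, 10, 10]]
```

```bash
python3 -c "
from station import robot
print(robot.sign_off())"
```

```text
the job is handed in; nothing more can be done
None
```

I measured both diagonals with the rule: red came out at about 235 mm and blue at about 216 mm between end centres. I slid the tally to the red end, left the rule in the blue diagonal and handed the job in at about 39 s; the blue nose's fit rests on contact force and length, because the gripper hid it from the last picture.

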